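# Tip a relief tile over the edge of the graphite slab

### The arm

A 6-joint arm with a two-finger parallel gripper is mounted at the origin on the work surface. World frame = base frame: x ahead of the robot, y to its left, z up, the work surface at z = 0. Lengths are in m, angles in degrees, forces in N, time in s.
With the tool pointing down it reaches from about 0.3 to 0.75 m from the base axis. Payload 8.5 kg.
Tool frame: the origin (TCP) lies at the very end of the fingers, on their centre line; the grasp point (between the pads) lies env.pinch_z behind it (env.pinch_z is the distance from the TCP to the grasp point, in m); z points along the fingers, y is the line along which they close (so a half turn about z gives the same grasp; the last joint's range is limited). The gripper opens to 85 mm and grips with 20 to 120 N. Pads are 22 mm wide; open, the fingers measure 114 mm over their backs; the gripper's body (76 mm by 85 mm) begins 54 mm behind the grasp point. The pads swing forward as they close: fully open they stand 13 mm farther back than shut.
Start: joints at [-85.617, 21.807, 74.336, -0, 83.858, -12.336], TCP at [0.158, -0.527, 0.201] pointing down, gripper open.
Joint ranges: [-178.18, 178.18], [-50.72, 133.34], [12.68, 142.11], [-81.47, 261.47], [9.98, 163.14], [-165.26, 165.26]. Speed limits (degrees/s): [136.94, 136.94, 180, 180, 180, 180].

### API

Orientations are given as a 3x3 rotation matrix whose columns are the frame's x, y, z axes.
In Python, from rig import telemetry, get_image, env gives the robot as it stands. The module is installed in compiled form; this text tells all that it offers.
- The arm moves only by the tool apply_moves, never from a script. Its argument "series" is a list of rows, each a list of 7 numbers: the shift along the tool's x, y, z in mm, then the turn, a rotation vector about the tool's x, y, z in degrees, then the opening, from 0 (shut) to 1 (fully open). A call has 1 to 12 rows; each row shifts and turns the commanded pose from where the row before left it, along the tool's axes as they then stand; what a row does not reach is not made up. A row lasts 1/8 s, in which the tool goes at most 62.5 mm and 10.7 degrees, less where a joint would pass 70% of its speed; a pose out of reach is approached as far as the arm can. A call with a gripper value outside its range is refused whole. The fingers move at their own pace and stop on an object; "grip_force" is the grip in N (left out, the last holds). Time passes only in rows, so rows that do not move let the fingers close. It gives the time, the measured TCP pose, the force, the opening and the grip force at its end, in the units of the state.
- telemetry.observe(): the state, without advancing time (a new reading comes with each control period).
- get_image(name): name is "scene" or "top" or "wrist"; returns a dict with "frame" (480x640x3 uint8, red, green, blue), "z_map" (480x640 float32, m along the optical axis (not along the pixel's ray), 0 where there is no reading), "vertical_fov" (degrees; the focal length in pixels is half the picture's height over the tangent of half this angle, whatever the lens; pixels are square), "cx", "cy" (the principal point, pixels), "eye" and "attitude" of the camera in the world; the wrist camera has in their place "mount" (4x4, takes a point from camera to tool coordinates, whose origin is the TCP and whose axes are the flange's). Camera axes: x right, y up, looking along -z (the intrinsics and any distortion apply to the point x, -y, -z); pixel columns grow to the right and rows downward; lengths in m; the calibration is good to about 2 mm. The wrist camera is an equidistant fisheye: a pixel r from the principal point sees the ray r / f radians off the axis. A picture is of the moment at which its call begins: read the wrist's pose just before it.
- env.close_job(): hands the job in; it is judged then, once.
The state is a dict: "time_s": time; "q": joint angles; "qvel": joint speeds; "joint_efforts": joint torques, N m; "position": TCP position; "tool_rot": TCP orientation; "ft_force": force on the tool from outside, world axes, zero at the start; "wrist_torque": the same for the moment, N m; "grip_width": finger opening in m; "gripper_force": force on a finger pad.
Only numpy, scipy, OpenCV 4.12 (cv2) and the standard library are available. Lean on these libraries where they do the work, as an engineer would, in place of code of your own. Each camera call takes 0.05 s, during which the arm holds its last target. There are 200 camera calls.

### The job

The glass tile lying white side up on the bench has to go onto the graphite slab with its red face up, in the gap between the blue and amber tiles and with nothing overhanging the slab. Do it by pushing alone, never picking it up: push it against the front edge of the slab, work that same push upwards so that its near side rises and it tips up on end against the edge, tip it on over the edge, and push it until it lies flat and fully on the slab. Leave the other tiles and everything else on the bench as they are.

Things in the scene. Friction and masses are not known exactly. Their poses are not given: they have to be found in the camera images.
- tile: cast glass relief tile to turn over, 0.28 kg: a plate 90 x 90 x 7 mm, back plain white, face red with a raised square panel (64 x 64 mm, 10 mm high, orange dots) in its middle. It lies face down on its panel, so its 13 mm rim overhangs the bench all round (plate 10 to 17 mm up). Origin at the plate's centre (13.5 mm up); z points out of the WHITE back, x at the start roughly to the slab
- tile_corner1 (a point): corner of the red and white tile, half-way through the 7 mm plate, at +45, +45 mm along the tile's x and y
- tile_corner2 (a point): corner of the same tile at +45, -45 mm along its x and y
- tile_corner3 (a point): corner of the same tile at -45, -45 mm along its x and y
- tile_corner4 (a point): corner of the same tile at -45, +45 mm along its x and y
- slab: the graphite slab: a dark grey block lying fixed on the wooden bench, 160 mm deep (its x) x 380 mm wide (its y) x 20 mm thick, with square edges and a flat top on which glass slides easily (friction about 0.3). Origin at the centre of its underside, on the bench; x points away from the robot, square to its front edge, y along the front edge, to the left
- slab_edge (a point): middle of the top of the slab's front edge (the long upright 20 mm face towards the robot), 80 mm from the slab's centre, 20 mm above the bench
- blue_tile: blue tile, same shape, lying loose panel up on the left part of the slab, its centre about 130 mm left of the slab's middle; origin at its centre. To be left alone
- amber_tile: amber tile, same shape, lying loose panel up on the right part of the slab, its centre about 130 mm right of the slab's middle; origin at its centre. To be left alone
- jacks: glassblower's jacks, a steel spring tool 260 x 70 mm lying on the bench, 10 mm high, black grips with yellow bands; origin at its middle, on the bench; long axis x. Bystander
- tweezers: steel tweezers 220 x 40 mm lying on the bench, black grips with yellow bands; origin at the middle, on the bench; long axis x. Bystander
- block: dark wooden shaping block, a cup 80 mm across and 42 mm high with a wooden handle 130 mm long out of its -x side; origin under the cup. Bystander
- frit_red: jar of red glass frit with a black lid, 60 mm across, 85 mm high; origin under its middle. Bystander
- frit_white: jar of white glass frit with a black lid, 60 mm across, 85 mm high; origin under its middle. Bystander
- brush: small hand brush lying on the bench; origin about its middle. Bystander
Mind the look-alikes: they are no part of the job. Several things look just like the tile: the one meant starts farthest to the robot's left.

How it is judged:
By the outcome, as a careful person would: the job done as asked, in the order asked, and still so for the second after the job is handed in, with the robot touching nothing.
It also fails if it takes over 64 s, if anything falls off the work surface, if the arm or the gripper's body presses on something with over 40 N, if the wrist force passes 120 N, or if a joint passes its speed limit or range.

## Working session

There is one attempt and no reset: what is moved stays moved. The work goes in short steps, Python scripts to look and compute and a tool call to move; the robot and the scene stay as the last step left them, time stands still between calls to the robot, and variables do not carry over. Pictures are saved under pics/ and viewed, at most 10 in all, crops included, and the job is handed in when it is done.

Besides the shell and the picture viewer there is one more tool, called as a command line: name --pt "numbers of a row" for each row, then --argument value for the rest. apply_moves: Moves the arm, as the interface text tells. Its arguments: {"type":"object","properties":{"series":{"type":"array"},"grip_force":{"type":"number"}},"required":["series"]}

```bash
mkdir -p pics; cat > h.py <<'E'
import numpy as np, cv2
from rig import telemetry, get_image, env
def cloud(d):
    f=240/np.tan(np.radians(d["vertical_fov"])/2); z=d["z_map"]
    v,u=np.mgrid[0:480,0:640]
    p=np.stack([(u-d["cx"])/f*z,-(v-d["cy"])/f*z,-z],-1)
    P=p@np.array(d["attitude"]).T+np.array(d["eye"]); P[z==0]=np.nan
    return P
def save(im,n): cv2.imwrite("pics/"+n,im[...,::-1])
E
python3 - <<'E'
from h import *
s=telemetry.observe(); print(s["time_s"],s["position"],np.round(s["tool_rot"],3),env.pinch_z,s["grip_width"])
a=get_image("scene");b=get_image("top")
for n,d in(("scene",a),("top",b)):
    save(d["frame"],n+".png"); np.savez(n+".npz",**d); print(n,d["eye"],np.round(d["attitude"],3),d["vertical_fov"],d["cx"],d["cy"],[k for k in d])
E
```

```text
0.0 [ 0.15817313 -0.52639971  0.20030747] [[ 0.958  0.288 -0.   ]
 [ 0.288 -0.958  0.001]
 [ 0.    -0.001 -1.   ]] 0.0187 0.08570897625620295
scene [1.11515144 0.73534033 1.17413619] [[-0.798 -0.461  0.388]
 [ 0.602 -0.594  0.533]
 [-0.015  0.659  0.752]] 48.09053350568222 314.28588155214163 242.3686704799423 ['frame', 'z_map', 'vertical_fov', 'cx', 'cy', 'eye', 'attitude']
top [ 0.25975903 -0.07029094  1.40679158] [[ 0.002  0.982 -0.19 ]
 [-1.    -0.002 -0.023]
 [-0.023  0.19   0.981]] 48.51320114266706 322.21966155297673 229.15389131327723 ['frame', 'z_map', 'vertical_fov', 'cx', 'cy', 'eye', 'attitude']
```

View pics/scene.png

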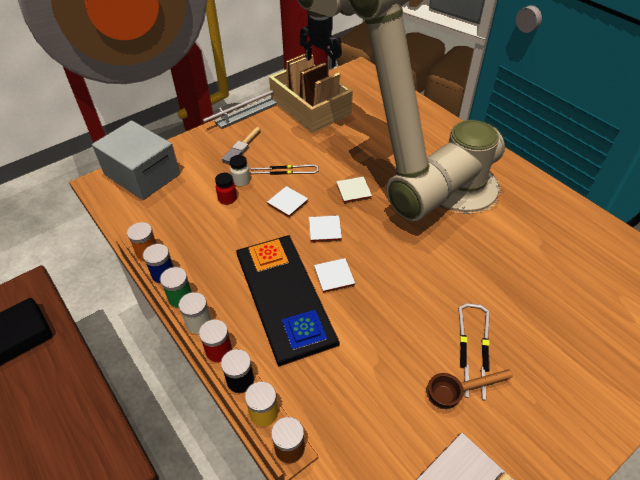

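View pics/top.png

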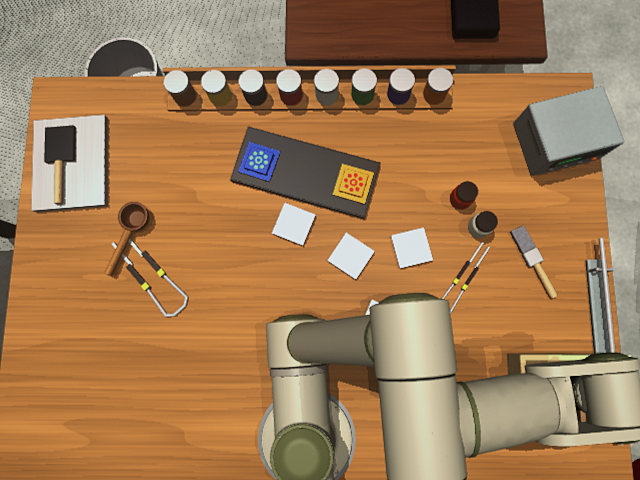

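In the scene view the white squares are at px (335,275), (325,228), (288,201) and (354,189, creamy). In the top view they are at (294,224), (351,256), (412,248) and (374,306, half hidden). The tile farthest to the robot's left is top (294,224), which is scene (335,275). Blue is at top (258,160), amber at top (353,182), and the slab lies between them.

```bash
python3 - <<'E'
from h import *
def L(n): return dict(np.load(n+".npz"))
def rect(P,m,name):
    m=m.astype(np.uint8); n,lab,st,c=cv2.connectedComponentsWithStats(m)
    for i in range(1,n):
        if st[i,4]<250: continue
        q=P[lab==i]; q=q[~np.isnan(q[:,0])]
        (cx,cy),wh,a=cv2.minAreaRect((q[:,:2]*1000).astype(np.float32))
        print(name,"px",np.round(c[i]),"c",round(cx,1),round(cy,1),"wh",np.round(wh,1),"a",round(a,1),"z",np.round(np.median(q[:,2])*1000,1),np.round(np.percentile(q[:,2],[5,95])*1000,1))
for n in("top","scene"):
    d=L(n);P=cloud(d);hsv=cv2.cvtColor(d["frame"],cv2.COLOR_RGB2HSV);H,S,V=[hsv[...,i].astype(int) for i in range(3)]
    reg=(P[...,0]>.2)&(P[...,0]<.75)&(abs(P[...,1])<.35)&(P[...,2]<.05)
    rect(P,reg&(S<60)&(V>150),n+" white")
    rect(P,reg&(S>150)&(H>100)&(H<130)&(V>60),n+" blue")
    rect(P,reg&(S>150)&(H>12)&(H<28)&(V>190)&(P[...,2]>.018),n+" amber")
    rect(P,reg&(V<75)&(S<120)&(P[...,2]>.012),n+" slab")
    rect(P,reg&(P[...,2]>.013),n+" high")
d=L("top"); cv2.imwrite("pics/crop.png",cv2.resize(d["frame"][120:300,220:440,::-1],None,fx=3.6,fy=3.3,interpolation=cv2.INTER_CUBIC)[:600,:800])
E
```

```text
top white px [293. 224.] c 547.5 40.6 wh [95. 95.] a 68.2 z 16.7 [11.4 21.4]
top white px [412. 247.] c 481.9 -273.0 wh [94.4 90.2] a 13.6 z 16.4 [11.1 21. ]
top white px [351. 255.] c 460.7 -113.3 wh [92.1 94.5] a 56.1 z 16.6 [11.4 21.4]
top blue px [259. 163.] c 716.0 134.8 wh [90.  89.1] a 72.4 z 30.2 [22.8 40.9]
top amber px [353. 183.] c 653.0 -120.6 wh [88.6 90.3] a 73.3 z 30.5 [22.7 40. ]
top slab px [357. 169.] c 666.0 -92.0 wh [171.  147.9] a 73.5 z 20.0 [15.1 25. ]
top high px [311. 177.] c 688.7 9.8 wh [381.8 162.3] a 74.0 z 21.7 [15.7 38.2]
top high px [294. 224.] c 544.3 38.6 wh [90.2 90.7] a 68.4 z 17.1 [13.6 21.6]
top high px [412. 248.] c 479.3 -273.5 wh [90.6 90.8] a 13.9 z 16.9 [13.5 21.3]
top high px [351. 256.] c 458.3 -113.2 wh [89.5 90.1] a 55.9 z 17.0 [13.7 21.6]
scene white px [354. 188.] c 286.0 -189.2 wh [96.4 91.6] a 66.3 z 18.5 [14.1 22.7]
scene white px [287. 200.] c 481.4 -279.7 wh [ 95.3 104.8] a 15.6 z 18.5 [14.1 23.2]
scene white px [325. 227.] c 458.7 -114.4 wh [98.2 89.3] a 56.1 z 18.3 [13.9 22.6]
scene white px [334. 274.] c 545.1 37.4 wh [95.8 89.2] a 68.8 z 18.3 [14.  22.7]
scene blue px [306. 327.] c 714.4 131.2 wh [97.8 91.7] a 72.7 z 33.9 [25.1 41.1]
scene amber px [268. 255.] c 653.1 -122.0 wh [92.7 89.6] a 73.2 z 31.6 [25.3 40.9]
scene slab px [287. 291.] c 691.2 8.0 wh [385.2 158.4] a 73.6 z 21.8 [17.7 25.8]
scene high px [354. 189.] c 285.9 -188.8 wh [96.6 92.9] a 65.6 z 18.4 [14.2 22.7]
scene high px [287. 201.] c 478.6 -272.9 wh [97.1 94.6] a 15.2 z 18.4 [14.4 23. ]
scene high px [325. 228.] c 458.8 -113.6 wh [99.7 90.1] a 56.1 z 18.3 [14.2 22.6]
scene high px [288. 291.] c 689.8 7.8 wh [388.  160.6] a 73.8 z 23.2 [18.2 39.4]
scene high px [334. 274.] c 545.2 39.0 wh [95.  90.6] a 68.6 z 18.3 [14.4 22.6]
```

View pics/crop.png

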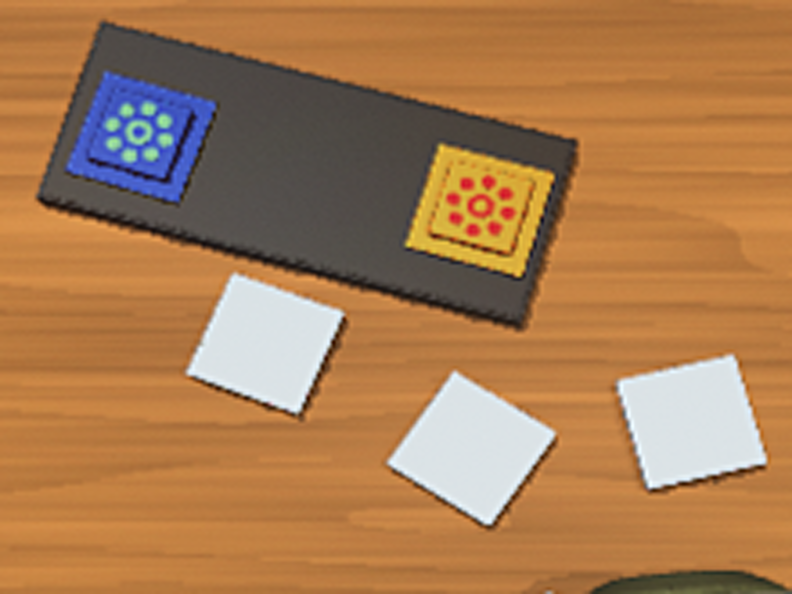

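Choice: the leftmost tile, at top px (294,224). Both views agree on its centre, about (0.545, 0.039), yaw -21.5°, top 17 mm up. The slab is at (0.690, 0.009), yaw -16.2°, top 20 mm up. The crop confirms all this, with a clear gap on the slab in front of the tile. Next I plan the approach.

```bash
cat >> h.py <<'E'
from scipy.spatial.transform import Rotation as R
YAW=-16.2; C=np.array([.690,.009,0])
S=R.from_euler('z',YAW,degrees=True).as_matrix()
def rot(phi): # tool x forward(slab X) , z down, tip tilted forward by phi
    c,s=np.cos(np.radians(phi)),np.sin(np.radians(phi))
    return S@np.array([[c,0,s],[0,-1,0],[s,0,-c]])
def slab(p): return S.T@(np.array(p)-C)*1000+[80,0,0]   # mm, X from front edge
def unslab(p): return S@((np.array(p,float)-[80,0,0])/1000)+C
def st():
    s=telemetry.observe(); r=np.array(s["tool_rot"]); print("t",round(s["time_s"],2),"slab",np.round(slab(s["position"]),1),"rot err",np.round((R.from_matrix(rot(0)).inv()*R.from_matrix(r)).as_rotvec(degrees=True),1),"F",np.round(S.T@np.array(s["ft_force"]),1),"w",round(s["grip_width"],4)); return s
def delta(p,phi,s): # tool-frame shift mm and rotvec to reach slab pos p
    r=np.array(s["tool_rot"]); print("shift",np.round(r.T@(unslab(p)-s["position"])*1000,1),"turn",np.round((R.from_matrix(r).inv()*R.from_matrix(rot(phi))).as_rotvec(degrees=True),1))
E
python3 - <<'E'
from h import *
s=st(); delta(slab([.4685,.064,.15]),0,s); print(slab([.4685,.064,.15]),slab([.545,.039,.0135]))
E
```

```text
t 0.1 slab [-281.3 -662.6  200.4] rot err [  0.1  -0.  -32.9] F [ 0.4 -0.5 -0.2] w 0.0852
shift [ 467.  -476.2   51.1] turn [-0.1  0.  32.9]
[-148.04956221   -8.98037728  150.        ] [-67.6123176  -11.64489981  13.5       ]
```

apply_moves --pt "39 -40 0 0 0 0 0" --pt "39 -40 0 0 0 0 0" --pt "39 -40 0 0 0 0 0" --pt "39 -40 0 0 0 0 0" --pt "39 -40 0 0 0 0 0" --pt "39 -40 0 0 0 0 0" --pt "39 -40 0 0 0 0 0" --pt "39 -40 0 0 0 0 0" --pt "39 -40 0 0 0 0 0" --pt "39 -40 0 0 0 0 0" --pt "39 -38 0 0 0 0 0" --pt "38 -38 0 0 0 0 0"

```text
time_s: 1.6
position: [0.4691, 0.0654, 0.2008]
tool_rot: [[0.958, 0.288, -0.0], [0.288, -0.958, -0.0], [-0.0, 0.0, -1.0]]
ft_force: [0.1, -0.9, -0.5]
grip_width: -0.0
gripper_force: 0.0
```

apply_moves --pt "0 0 10 0 0 8 0" --pt "0 0 10 0 0 8 0" --pt "0 0 10 0 0 8 0" --pt "0 0 10 0 0 8.9 0" --pt "0 0 10 0 -7.5 0 0" --pt "0 0 0 0 -7.5 0 0" --pt "0 0 0 0 0 0 0" --pt "0 0 0 0 0 0 0"

```text
time_s: 2.6
position: [0.4682, 0.0636, 0.1508]
tool_rot: [[0.928, -0.279, -0.247], [-0.269, -0.96, 0.072], [-0.257, 0.0, -0.966]]
ft_force: [0.0, -0.6, -0.4]
grip_width: -0.0002
gripper_force: 0.0
```

```bash
python3 - <<'E'
from h import *
s=st(); delta([-148,-9,4.3],15,s); d=get_image("wrist"); save(d["frame"],"w1.png"); print(np.round(d["mount"],3)); print(np.round(s["q"]))
E
```

```text
t 2.6 slab [-148.3   -9.4  150.8] rot err [ -0.  -14.9  -0. ] F [ 0.2 -0.5 -0.4] w -0.0002
shift [ 38.   -0.5 141.5] turn [ 0.  29.9  0. ]
[[ 0.     0.959  0.283  0.072]
 [ 1.    -0.    -0.    -0.001]
 [-0.     0.283 -0.959 -0.173]
 [ 0.     0.     0.     1.   ]]
[-8. 24. 82.  2. 89. 98.]
```

View pics/w1.png

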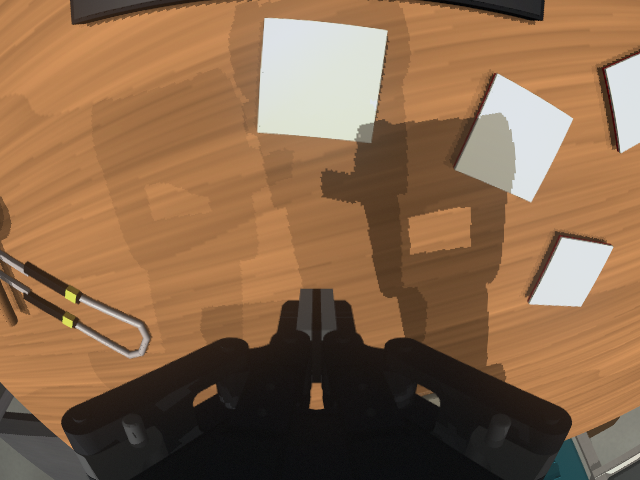

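The wrist view shows the target tile at (258–387, 18–142), with its near-edge middle at (315,137), in line with the fingertips at (316,290). The tilt went the wrong way, so I'm reversing it and descending.

apply_moves --pt "0 0 0 0 7.5 0 0" --pt "0 0 0 0 7.5 0 0" --pt "0 0 0 0 7.5 0 0" --pt "0 0 0 0 7.5 0 0" --pt "-9 0 33 0 0 0 0" --pt "-9 0 33 0 0 0 0" --pt "-9 0 33 0 0 0 0" --pt "-8 0 30 0 0 0 0" --pt "0 0 0 0 0 0 0" --pt "0 0 0 0 0 0 0"

```text
time_s: 3.9
position: [0.4686, 0.0637, 0.0187]
tool_rot: [[0.927, -0.278, 0.251], [-0.269, -0.96, -0.072], [0.261, -0.0, -0.965]]
ft_force: [-1.1, -0.3, -0.9]
grip_width: 0.0002
gripper_force: 0.0
```

```bash
python3 - <<'E'
from h import *
s=st(); delta([-148,-9,4.3],15,s)
E
```

```text
t 3.9 slab [-147.9   -9.2   18.7] rot err [ 0.  15.1 -0. ] F [-1.  -0.6 -0.9] w 0.0002
shift [-3.9 -0.2 13.8] turn [-0.  -0.1  0. ]
```

apply_moves --pt "-2 0 7 0 0 0 0" --pt "-1.8 0 6.8 0 0 0 0" --pt "0 0 0 0 0 0 0"

```text
time_s: 4.28
position: [0.4678, 0.0636, 0.0026]
tool_rot: [[0.928, -0.279, 0.248], [-0.269, -0.96, -0.072], [0.258, 0.0, -0.966]]
ft_force: [-0.1, -0.4, -0.4]
grip_width: 0.0002
gripper_force: 0.0
```

apply_moves --pt "3.9 0 1 0 0 0 0" --pt "3.9 0 1 0 0 0 0" --pt "3.9 0 1 0 0 0 0" --pt "3.9 0 1 0 0 0 0" --pt "3.9 0 1.05 0 0 0 0" --pt "3.9 0 1.05 0 0 0 0" --pt "3.9 0 1.05 0 0 0 0" --pt "3.9 0 1.05 0 0 0 0" --pt "3.9 0 1.05 0 0 0 0" --pt "3.9 0 1.05 0 0 0 0" --pt "3.9 0 1.05 0 0 0 0"

```text
time_s: 5.65
position: [0.5109, 0.0512, 0.0031]
tool_rot: [[0.928, -0.279, 0.249], [-0.269, -0.96, -0.072], [0.259, 0.0, -0.966]]
ft_force: [-0.0, 0.2, -0.1]
grip_width: 0.0002
gripper_force: 0.0
```

```bash
python3 - <<'E'
from h import *
s=st(); delta([-100,-9,4.3],15,s)
E
```

```text
t 5.65 slab [-103.7   -9.4    3.1] rot err [ 0. 15. -0.] F [-0.1  0.2 -0.1] w 0.0002
shift [ 3.9 -0.4 -0.2] turn [-0. -0.  0.]
```

apply_moves --pt "1.6 0 0 0 0 0 0" --pt "1.6 0 0 0 0 0 0"

```text
time_s: 5.9
position: [0.5136, 0.0504, 0.0039]
tool_rot: [[0.928, -0.279, 0.248], [-0.269, -0.96, -0.072], [0.259, -0.0, -0.966]]
ft_force: [-0.6, -0.0, -0.5]
grip_width: 0.0
gripper_force: 0.0
```

```bash
cat >> h.py <<'E'
def crop(n,u,v,w=200,h=150,k=4):
    d=get_image("scene"); save(cv2.resize(d["frame"][v-h//2:v+h//2,u-w//2:u+w//2],None,fx=k,fy=k,interpolation=cv2.INTER_CUBIC),n); return d
def white():
    for n in("scene","top"):
        d=get_image(n);P=cloud(d);hsv=cv2.cvtColor(d["frame"],cv2.COLOR_RGB2HSV)
        Q=((P-C)@S)*1000+[80,0,0]
        m=(hsv[...,1]<60)&(hsv[...,2]>110)&(Q[...,0]>-125)&(Q[...,0]<120)&(abs(Q[...,1])<75)&(Q[...,2]>6)
        k,lab,stt,_=cv2.connectedComponentsWithStats(m.astype(np.uint8)); 
        if k<2: print(n,"none");continue
        q=Q[lab==1+np.argmax(stt[1:,4])]; r=cv2.minAreaRect(q[:,:2].astype(np.float32))
        print(n,[np.round(x,1) for x in r],"z",np.round(np.percentile(q[:,2],[5,50,95]),1))
E
python3 - <<'E'
from h import *
st(); white(); crop("s2.png",330,270)
E
```

```text
t 5.9 slab [-100.9   -9.4    3.9] rot err [ 0. 15. -0.] F [-0.6 -0.2 -0.5] w 0.0
scene [array([-67.1, -10.7]), array([96.3, 91.4]), np.float64(82.3)] z [14.1 18.3 22.4]
top [array([-71.8, -13. ]), array([ 92.6, 100.4]), np.float64(89.0)] z [12.2 17.1 21.8]
```

View pics/s2.png

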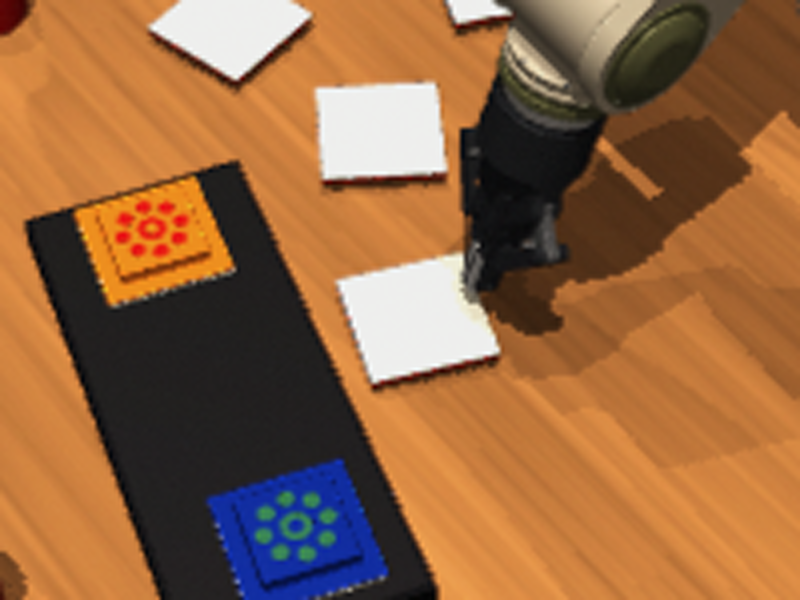

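```bash
python3 - <<'E'
from h import *
for n in("scene","top"):
    d=get_image(n);P=cloud(d);Q=((P-C)@S)*1000+[80,0,0]
    m=(Q[...,2]>26)&(Q[...,2]<110)&(Q[...,0]<-50)&(Q[...,0]>-200)&(abs(Q[...,1])<60)
    q=Q[m]
    for a in range(26,110,12):
        k=q[(q[:,2]>=a)&(q[:,2]<a+12)]
        if len(k)>3: print(n,a,len(k),np.round(np.percentile(k[:,0],[5,50,95])),np.round(np.percentile(k[:,1],[5,50,95])))
d=get_image("wrist");save(cv2.resize(d["frame"][60:360,160:480],None,fx=2.4,fy=2,interpolation=cv2.INTER_CUBIC),"w2.png")
E
```

```text
scene 38 21 [-119. -105. -100.] [-16.  -5.   3.]
scene 50 36 [-119. -107. -103.] [-19.  -1.   5.]
scene 62 23 [-112. -109. -106.] [-13.  -3.   4.]
scene 74 43 [-132. -111. -108.] [-31.  -2.  12.]
scene 86 69 [-135. -114. -111.] [-47.   3.  27.]
scene 98 77 [-125. -116. -111.] [-52. -16.  33.]
```

View pics/w2.png

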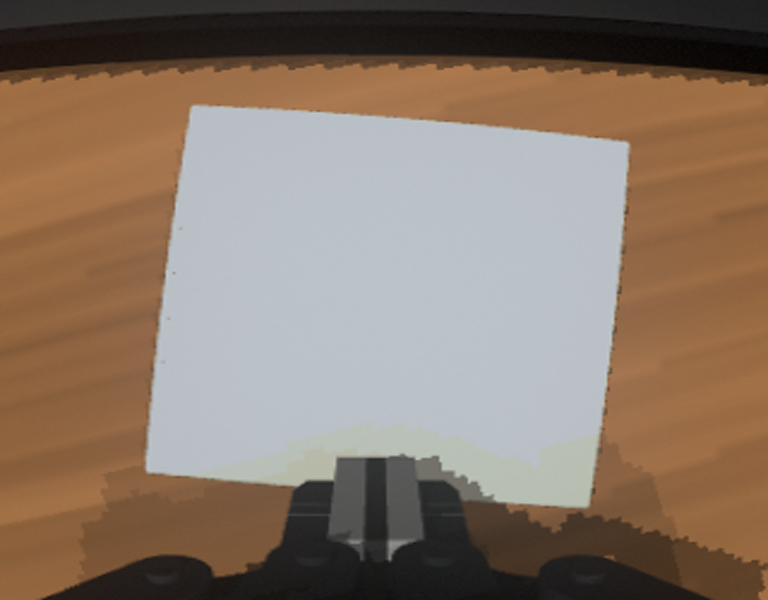

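The wrist view shows the fingertips (335–420, 460) against the tile's near edge. A gap of roughly 10–17 mm is left to the slab (tile front edge at 105–145, slab base at 60–75). I'll keep pushing and watch the force.

apply_moves --pt "1.9 0 0.5 0 0 0 0" --pt "1.9 0 0.5 0 0 0 0" --pt "1.9 0 0.5 0 0 0 0" --pt "1.9 0 0.5 0 0 0 0"

```text
time_s: 6.7
position: [0.5213, 0.0482, 0.004]
tool_rot: [[0.928, -0.279, 0.249], [-0.269, -0.96, -0.072], [0.259, 0.0, -0.966]]
ft_force: [-0.6, -0.7, -0.4]
grip_width: 0.0003
gripper_force: 0.0
```

apply_moves --pt "1.9 0 0.5 0 0 0 0" --pt "1.9 0 0.5 0 0 0 0"

```text
time_s: 6.95
position: [0.5251, 0.0471, 0.004]
tool_rot: [[0.928, -0.279, 0.249], [-0.269, -0.96, -0.072], [0.259, 0.0, -0.966]]
ft_force: [0.4, -0.1, -0.0]
grip_width: 0.0006
gripper_force: 0.0
```

```bash
python3 - <<'E'
from h import *
st(); white()
d=get_image("scene");P=cloud(d);Q=((P-C)@S)*1000+[80,0,0]
for y in(-80,60):
    m=(abs(Q[...,1]-y)<10)&(Q[...,0]>-60)&(Q[...,0]<60); q=Q[m]
    print([(a,round(np.median(q[(q[:,0]>=a)&(q[:,0]<a+4),2]),1)) for a in range(-20,20,4)])
E
```

```text
t 6.95 slab [-89.   -9.4   4. ] rot err [ 0. 15. -0.] F [ 0.4  0.  -0. ] w 0.0006
scene [array([-66.8, -12.9]), array([93.4, 89.7]), np.float64(85.3)] z [14.  18.3 22.6]
top [array([-72.2, -15.8]), array([ 98. , 104.4]), np.float64(90.0)] z [12.5 16.7 24.3]
[(-20, np.float64(1.8)), (-16, np.float64(1.2)), (-12, np.float64(3.8)), (-8, np.float64(1.5)), (-4, np.float64(12.3)), (0, np.float64(20.1)), (4, np.float64(22.6)), (8, np.float64(22.2)), (12, np.float64(21.8)), (16, np.float64(22.9))]
[(-20, np.float64(0.4)), (-16, np.float64(1.3)), (-12, np.float64(2.1)), (-8, np.float64(1.3)), (-4, np.float64(nan)), (0, np.float64(20.6)), (4, np.float64(22.2)), (8, np.float64(22.6)), (12, np.float64(21.7)), (16, np.float64(21.9))]
  return _methods._mean(a, axis=axis, dtype=dtype,
  ret = ret.dtype.type(ret / rcount)
```

```bash
cat >> h.py <<'E'
def edges(n="scene",X0=-140):
    d=get_image(n);P=cloud(d);f=d["frame"].astype(int)
    Q=((P-C)@S)*1000+[80,0,0]
    m=(f.min(-1)>150)&(f.max(-1)-f.min(-1)<40)&(Q[...,0]>X0)&(Q[...,0]<120)&(abs(Q[...,1])<80)&(Q[...,2]>6)&(Q[...,2]<26)
    for y in(-40,-25,-10,5,20):
        q=Q[m&(abs(Q[...,1]-y)<4)]
        if len(q)>9: print(n,y,len(q),np.round(np.percentile(q[:,0],[2,98]),1))
E
python3 - <<'E'
from h import *
edges();edges("top")
d=get_image("wrist");f=d["frame"][60:360,160:480].astype(int)
m=(f.min(-1)>140)&(f.max(-1)-f.min(-1)<45); 
for c in range(60,280,20):
    r=np.where(m[:,c])[0]; print(c+160,(r.min()+60,r.max()+60,len(r)) if len(r) else None,end=' ')
dark=(d["frame"].max(-1)<70); print(); print([(c,np.where(dark[60:140,c])[0].max()+60) for c in (200,240,320,400,440)])
E
```

```text
scene -40 58 [-97.9 -26.1]
scene -25 61 [-90.3 -26.3]
scene -10 60 [-90.8 -24.5]
scene 5 82 [-107.   -24.6]
scene 20 82 [-105.2  -21.9]
top -40 63 [-82.5 -27.6]
top -25 39 [-60.8 -25.7]
top -10 36 [-57.6 -23.9]
top 5 52 [-66.2 -21.6]
top 20 54 [-69.  -20.9]
220 None 240 (np.int64(136), np.int64(321), 186) 260 (np.int64(137), np.int64(324), 188) 280 (np.int64(138), np.int64(312), 175) 300 (np.int64(140), np.int64(288), 149) 320 (np.int64(142), np.int64(287), 146) 340 (np.int64(144), np.int64(289), 146) 360 (np.int64(146), np.int64(302), 157) 380 (np.int64(148), np.int64(326), 179) 400 (np.int64(151), np.int64(321), 171) 420 (np.int64(154), np.int64(194), 41) 
[(200, np.int64(111)), (240, np.int64(109)), (320, np.int64(107)), (400, np.int64(109)), (440, np.int64(112))]
```

```bash
python3 - <<'E'
from h import *
s=st(); d=get_image("wrist"); M=np.array(d["mount"]); Mi=np.linalg.inv(M)
f=240/np.tan(np.radians(d["vertical_fov"])/2); print(f,d["cx"],d["cy"])
for p in([0,0,0],[.011,0,0],[0,.011,0],[0,0,-.02],[0.011,0,-.02],[0.005,0,0]):
    c=Mi@np.r_[p,1]; v=np.array([c[0],-c[1],-c[2]]); th=np.arccos(v[2]/np.linalg.norm(v)); k=f*th/np.hypot(v[0],v[1]); print(p,np.round([v[0]*k+d["cx"],v[1]*k+d["cy"],v[2]],3))
z=d["z_map"]; print([(r,round(float(z[r,308]),3),round(float(z[r,325]),3),d["frame"][r,308].tolist()) for r in range(270,345,6)])
# map finger pixels to tool coords
v,u=np.mgrid[0:480,0:640]; x=u-d["cx"];y=v-d["cy"];r=np.hypot(x,y)+1e-9;th=r/f
T=np.stack([x/r*np.tan(th)*z,-y/r*np.tan(th)*z,-z,np.ones_like(z)],-1)@M.T
for r_ in range(270,345,6): print(r_,np.round(T[r_,308,:3]*1000),end=' ')
E
```

```text
t 7.25 slab [-89.2  -9.4   4. ] rot err [ 0. 15. -0.] F [-0.1  0.3 -0.4] w 0.0003
371.64829954431775 316.1205407311952 241.0721100488375
[0, 0, 0] [3.18145e+02 2.80189e+02 1.87000e-01]
[0.011, 0, 0] [3.18186e+02 2.59631e+02 1.84000e-01]
[0, 0.011, 0] [3.39925e+02 2.80136e+02 1.87000e-01]
[0, 0, -0.02] [3.18368e+02 2.96967e+02 1.68000e-01]
[0.011, 0, -0.02] [3.18423e+02 2.74524e+02 1.64000e-01]
[0.005, 0, 0] [3.18164e+02 2.70952e+02 1.85000e-01]
[(270, 0.175, 0.173, [200, 207, 214]), (276, 0.173, 0.174, [199, 206, 195]), (282, 0.172, 0.173, [198, 206, 195]), (288, 0.172, 0.173, [157, 157, 143]), (294, 0.144, 0.145, [96, 98, 96]), (300, 0.139, 0.14, [96, 96, 95]), (306, 0.135, 0.135, [94, 94, 93]), (312, 0.131, 0.131, [93, 93, 91]), (318, 0.125, 0.127, [92, 93, 91]), (324, 0.122, 0.121, [90, 90, 88]), (330, 0.119, 0.119, [130, 130, 127]), (336, 0.112, 0.112, [37, 38, 37]), (342, 0.11, 0.109, [34, 34, 34])]
270 [  9.  -5. -10.] 276 [  7.  -5. -13.] 282 [  5.  -5. -14.] 288 [  2.  -5. -15.] 294 [ 11.  -4. -41.] 300 [ 11.  -4. -46.] 306 [ 11.  -4. -51.] 312 [ 10.  -4. -55.] 318 [ 11.  -4. -61.] 324 [ 11.  -4. -64.] 330 [ 10.  -4. -68.] 336 [ 12.  -4. -74.] 342 [ 11.  -3. -77.]
```

Both cameras agree: with the gripper shut, the visible fingertips end about 37 mm short of the reported TCP. That is why the fingers passed above the tile and never touched it. I'll back off and check by touching the bench gently.

apply_moves --pt "-19.3 0 -5.2 0 0 0 0" --pt "-19.3 0 -5.2 0 0 0 0" --pt "-19.3 0 -5.2 0 0 0 0" --pt "-2.6 0 9.7 0 0 0 0" --pt "-2.6 0 9.7 0 0 0 0" --pt "-1.3 0 4.8 0 0 0 0" --pt "0 0 0 0 0 0 0"

```text
time_s: 8.18
position: [0.4675, 0.0637, -0.0216]
tool_rot: [[0.928, -0.279, 0.248], [-0.269, -0.96, -0.072], [0.258, 0.0, -0.966]]
ft_force: [-0.1, -0.1, 0.3]
grip_width: -0.0001
gripper_force: 0.0
```

```bash
cat >> h.py <<'E'
def tip():
    d=get_image("wrist"); M=np.array(d["mount"]); f=240/np.tan(np.radians(d["vertical_fov"])/2); z=d["z_map"]
    v,u=np.mgrid[0:480,0:640]; x=u-d["cx"];y=v-d["cy"];r=np.hypot(x,y)+1e-9;th=r/f
    T=np.stack([x/r*np.tan(th)*z,-y/r*np.tan(th)*z,-z,np.ones_like(z)],-1)@M.T*1000
    for c in(308,325): print(c,[(r,np.round(T[r,c,:3],0).tolist()) for r in range(282,300,2)])
E
python3 - <<'E'
from h import *
st(); tip()
E
```

```text
t 8.18 slab [-148.9   -9.6  -21.6] rot err [-0.  14.9 -0. ] F [-0.1 -0.2  0.3] w -0.0001
308 [(282, [8.0, -5.0, -21.0]), (284, [7.0, -5.0, -22.0]), (286, [6.0, -5.0, -22.0]), (288, [5.0, -5.0, -21.0]), (290, [11.0, -4.0, -37.0]), (292, [11.0, -4.0, -38.0]), (294, [11.0, -4.0, -41.0]), (296, [10.0, -4.0, -40.0]), (298, [11.0, -4.0, -43.0])]
325 [(282, [8.0, 3.0, -21.0]), (284, [7.0, 3.0, -21.0]), (286, [6.0, 3.0, -21.0]), (288, [5.0, 3.0, -22.0]), (290, [11.0, 3.0, -37.0]), (292, [11.0, 2.0, -39.0]), (294, [11.0, 2.0, -42.0]), (296, [11.0, 2.0, -43.0]), (298, [11.0, 2.0, -45.0])]
```

apply_moves --pt "-1 0 3.9 0 0 0 0" --pt "-1 0 3.8 0 0 0 0" --pt "0 0 0 0 0 0 0"

```text
time_s: 8.6
position: [0.4679, 0.0638, -0.0278]
tool_rot: [[0.927, -0.278, 0.251], [-0.269, -0.96, -0.072], [0.261, -0.0, -0.965]]
ft_force: [-6.3, -0.4, 20.3]
grip_width: -0.0003
gripper_force: 10.1
```

apply_moves --pt "-0.3 0 1 0 0 0 0" --pt "0 0 0 0 0 0 0"

```text
time_s: 8.85
position: [0.4679, 0.0638, -0.028]
tool_rot: [[0.927, -0.278, 0.252], [-0.269, -0.961, -0.073], [0.263, -0.0, -0.965]]
ft_force: [-9.5, 0.7, 34.2]
grip_width: -0.0002
gripper_force: 17.2
```

apply_moves --pt "-0.3 0 1 0 0 0 0" --pt "0 0 0 0 0 0 0"

```text
time_s: 9.1
position: [0.468, 0.0638, -0.0282]
tool_rot: [[0.927, -0.278, 0.254], [-0.268, -0.961, -0.073], [0.264, -0.001, -0.965]]
ft_force: [-14.4, 0.5, 48.9]
grip_width: 0.0
gripper_force: 24.7
```

apply_moves --pt "-0.3 0 1 0 0 0 0" --pt "0 0 0 0 0 0 0"

```text
time_s: 9.35
position: [0.4681, 0.0638, -0.0284]
tool_rot: [[0.926, -0.278, 0.255], [-0.268, -0.961, -0.073], [0.265, -0.001, -0.964]]
ft_force: [-18.6, -0.4, 64.3]
grip_width: 0.0002
gripper_force: 32.3
```

Contact comes at TCP z ≈ -27.6, so the fingertips end about 31 mm behind the TCP. I'll raise to about 1.5 mm clearance and push.

apply_moves --pt "0.8 0 -3 0 0 0 0" --pt "0.8 0 -3.1 0 0 0 0" --pt "0 0 0 0 0 0 0"

```text
time_s: 9.72
position: [0.4674, 0.0639, -0.0258]
tool_rot: [[0.928, -0.279, 0.249], [-0.269, -0.96, -0.072], [0.259, -0.0, -0.966]]
ft_force: [0.3, 0.4, 0.4]
grip_width: 0.0003
gripper_force: 0.0
```

```bash
python3 - <<'E'
from h import *
s=st(); delta([-116,-10,-26],15,s)
E
```

```text
t 9.72 slab [-149.1   -9.4  -25.8] rot err [ 0. 15. -0.] F [0.1 0.5 0.4] w 0.0003
shift [31.9  0.6  8.8] turn [-0. -0.  0.]
```

apply_moves --pt "6.4 0.2 1.7 0 0 0 0" --pt "6.4 0.2 1.7 0 0 0 0" --pt "6.4 0.2 1.7 0 0 0 0" --pt "6.4 0 1.7 0 0 0 0" --pt "6.4 0 1.7 0 0 0 0" --pt "2.9 0 0.8 0 0 0 0" --pt "2.9 0 0.8 0 0 0 0" --pt "2.9 0 0.8 0 0 0 0" --pt "2.9 0 0.8 0 0 0 0"

```text
time_s: 10.85
position: [0.5105, 0.0507, -0.0258]
tool_rot: [[0.928, -0.279, 0.248], [-0.269, -0.96, -0.072], [0.259, 0.0, -0.966]]
ft_force: [-0.3, 0.9, -0.7]
grip_width: 0.0
gripper_force: 0.5
```

```bash
python3 - <<'E'
from h import *
s=st(); edges()
E
```

```text
t 10.85 slab [-104.   -10.   -25.8] rot err [ 0. 15. -0.] F [-0.6  0.8 -0.7] w 0.0
scene -40 77 [-103.1  -18. ]
scene -25 79 [-100.5  -18.6]
scene -10 80 [-100.8  -15.7]
scene 5 79 [-98.9 -14. ]
scene 20 88 [-98.3 -12.7]
```

The tile is moving now. On to the edge.

apply_moves --pt "2.9 0 0.8 0 0 0 0" --pt "2.9 0 0.8 0 0 0 0" --pt "1.9 0 0.5 0 0 0 0"

```text
time_s: 11.28
position: [0.5183, 0.0484, -0.0258]
tool_rot: [[0.928, -0.279, 0.249], [-0.269, -0.96, -0.072], [0.259, -0.0, -0.966]]
ft_force: [-1.1, 0.1, 0.4]
grip_width: 0.0
gripper_force: 0.5
```

apply_moves --pt "1.9 0 0.5 0 0 0 0" --pt "1.9 0 0.5 0 0 0 0"

```text
time_s: 11.52
position: [0.5217, 0.0474, -0.0259]
tool_rot: [[0.928, -0.279, 0.248], [-0.269, -0.96, -0.072], [0.258, 0.0, -0.966]]
ft_force: [-2.8, -0.2, 0.2]
grip_width: 0.0001
gripper_force: 1.1
```

```bash
python3 - <<'E'
from h import *
s=st(); edges()
E
```

```text
t 11.53 slab [-92.3 -10.1 -25.9] rot err [-0. 15. -0.] F [-2.7 -1.   0.2] w 0.0001
scene -40 81 [-88.1  -4.7]
scene -25 64 [-89.2  -3.9]
scene -10 81 [-88.6  -4.9]
scene 5 86 [-87.9  -4.6]
scene 20 78 [-88.1  -3.2]
```

apply_moves --pt "1 0 0.3 0 0 0 0" --pt "0.6 0 -2.1 0 0 0 0" --pt "0.6 0 -2.1 0 0 0 0"

```text
time_s: 11.95
position: [0.5232, 0.0471, -0.0212]
tool_rot: [[0.928, -0.279, 0.249], [-0.269, -0.96, -0.072], [0.259, -0.0, -0.966]]
ft_force: [-1.8, -0.2, -0.5]
grip_width: 0.0
gripper_force: 0.5
```

```bash
cat >> h.py <<'E'
def prof(n="scene",yr=(-50,30)):
    d=get_image(n);P=cloud(d);f=d["frame"].astype(int);Q=((P-C)@S)*1000+[80,0,0]
    wh=(f.min(-1)>120)&(f.max(-1)-f.min(-1)<45)
    for a in range(-110,90,10):
        q=Q[wh&(Q[...,0]>=a)&(Q[...,0]<a+10)&(Q[...,1]>yr[0])&(Q[...,1]<yr[1])&(Q[...,2]>5)]
        if len(q)>15: print((a+5,len(q),round(np.median(q[:,2]))),end=' ')
    print()
E
python3 - <<'E'
from h import *
s=st(); prof()
E
```

```text
t 11.95 slab [-90.8 -10.  -21.2] rot err [ 0. 15. -0.] F [-1.6 -0.7 -0.5] w 0.0
(-85, 79, 18) (-75, 83, 18) (-65, 83, 18) (-55, 87, 19) (-45, 88, 18) (-35, 85, 18) (-25, 86, 18) (-15, 89, 18) (-5, 85, 18)
```

No lift yet and only 1.6 N, so there was too little preload. I'll reseat lower and push harder first.

apply_moves --pt "-2.9 0 -0.8 0 0 0 0" --pt "-1.2 0 4.6 0 0 0 0" --pt "2.9 0 0.8 0 0 0 0" --pt "0.5 0 0.1 0 0 0 0" --pt "0 0 0 0 0 0 0"

```text
time_s: 12.62
position: [0.5235, 0.0469, -0.0263]
tool_rot: [[0.928, -0.279, 0.248], [-0.269, -0.96, -0.072], [0.259, 0.0, -0.966]]
ft_force: [-0.2, 0.0, -1.4]
grip_width: -0.0
gripper_force: 0.2
```

apply_moves --pt "1 0 0.2 0 0 0 0" --pt "0 0 0 0 0 0 0"

```text
time_s: 12.88
position: [0.5238, 0.0467, -0.0264]
tool_rot: [[0.928, -0.279, 0.247], [-0.269, -0.96, -0.072], [0.257, 0.0, -0.966]]
ft_force: [-4.0, 0.8, 1.0]
grip_width: -0.0002
gripper_force: 1.7
```

apply_moves --pt "1 0 0.2 0 0 0 0" --pt "0 0 0 0 0 0 0"

```text
time_s: 13.12
position: [0.5239, 0.0467, -0.0266]
tool_rot: [[0.929, -0.279, 0.245], [-0.269, -0.96, -0.072], [0.255, 0.001, -0.967]]
ft_force: [-6.1, 1.3, 0.9]
grip_width: 0.0
gripper_force: 3.1
```

```bash
python3 - <<'E'
from h import *
s=st(); edges(); prof()
E
```

```text
t 13.12 slab [-90.  -10.2 -26.6] rot err [-0.  14.8 -0. ] F [-6.2 -0.4  0.9] w 0.0
scene -40 77 [-86.   -2.8]
scene -25 78 [-85.9  -1.7]
scene -10 69 [-88.1  -1.9]
scene 5 79 [-86.9  -4.9]
scene 20 81 [-87.1  -3.7]
(-85, 75, 18) (-75, 86, 17) (-65, 86, 18) (-55, 94, 18) (-45, 84, 18) (-35, 86, 18) (-25, 82, 18) (-15, 88, 18) (-5, 83, 18)
```

apply_moves --pt "1.5 0 0.4 0 0 0 0" --pt "1.5 0 0.2 0 0 0 0" --pt "0.6 0 -2 0 0 0 0" --pt "0.6 0 -2 0 0 0 0" --pt "0 0 0 0 0 0 0"

```text
time_s: 13.85
position: [0.5239, 0.0464, -0.0235]
tool_rot: [[0.93, -0.279, 0.239], [-0.269, -0.96, -0.071], [0.249, 0.002, -0.969]]
ft_force: [-13.1, 4.3, -0.7]
grip_width: 0.0005
gripper_force: 6.7
```

```bash
python3 - <<'E'
from h import *
s=st(); prof()
E
```

```text
t 13.85 slab [-90.  -10.4 -23.5] rot err [-0.1 14.4 -0. ] F [-13.8   0.5  -0.7] w 0.0005
(-85, 76, 22) (-75, 89, 22) (-65, 83, 21) (-55, 87, 20) (-45, 88, 20) (-35, 87, 20) (-25, 85, 19) (-15, 91, 19) (-5, 85, 19)
```

It's lifting: the near side is at 22 mm and the front at 19. I'll follow the arc.

apply_moves --pt "0.8 0 -2.6 0 0 0 0" --pt "0.8 0 -2.6 0 0 0 0" --pt "0.8 0 -2.6 0 0 0 0"

```text
time_s: 14.28
position: [0.5241, 0.0464, -0.0154]
tool_rot: [[0.93, -0.279, 0.238], [-0.269, -0.96, -0.071], [0.249, 0.002, -0.969]]
ft_force: [-13.5, 4.5, -0.6]
grip_width: 0.0002
gripper_force: 6.9
```

```bash
python3 - <<'E'
from h import *
s=st(); prof()
E
```

```text
t 14.28 slab [-89.7 -10.4 -15.4] rot err [-0.1 14.4 -0. ] F [-14.2   0.6  -0.6] w 0.0002
(-85, 78, 30) (-75, 91, 28) (-65, 83, 27) (-55, 93, 26) (-45, 89, 25) (-35, 91, 23) (-25, 90, 22) (-15, 88, 20) (-5, 89, 19)
```

apply_moves --pt "1.1 0 -2.9 0 0 0 0" --pt "1.2 0 -2.9 0 0 0 0" --pt "1.3 0 -2.9 0 0 0 0" --pt "1.5 0 -2.9 0 0 0 0" --pt "1.6 0 -2.8 0 0 0 0"

```text
time_s: 14.95
position: [0.5284, 0.0453, 0.0011]
tool_rot: [[0.929, -0.279, 0.242], [-0.269, -0.96, -0.071], [0.252, 0.001, -0.968]]
ft_force: [-10.5, 3.1, 2.5]
grip_width: -0.0002
gripper_force: 4.7
```

```bash
python3 - <<'E'
from h import *
s=st(); prof()
E
```

```text
t 14.95 slab [-85.3 -10.3   1.1] rot err [-0.1 14.6 -0. ] F [-11.    0.1   2.5] w -0.0002
(-85, 18, 45) (-75, 107, 43) (-65, 91, 40) (-55, 100, 35) (-45, 97, 31) (-35, 95, 26) (-25, 100, 22) (-15, 95, 19) (-5, 81, 15)
```

apply_moves --pt "2.9 0 -2.9 0 0 0 0" --pt "2.9 0 -2.9 0 0 0 0" --pt "2.9 0 -2.8 0 0 0 0" --pt "2.9 0 -2.8 0 0 0 0"

```text
time_s: 15.5
position: [0.54, 0.0421, 0.0165]
tool_rot: [[0.927, -0.279, 0.25], [-0.269, -0.96, -0.072], [0.26, -0.0, -0.966]]
ft_force: [-1.3, 0.3, -0.9]
grip_width: -0.0001
gripper_force: 0.6
```

```bash
python3 - <<'E'
from h import *
s=st(); prof()
E
```

```text
t 15.5 slab [-73.3 -10.   16.5] rot err [ 0.  15.1 -0. ] F [-1.3 -0.  -0.9] w -0.0001
(-65, 101, 60) (-55, 118, 52) (-45, 104, 45) (-35, 113, 36) (-25, 109, 26) (-15, 105, 19) (-5, 71, 13)
```

The slope is 40° and going as planned.

apply_moves --pt "4.2 0 -2.7 0 0 0 0" --pt "4.3 0 -2.5 0 0 0 0" --pt "4.3 0 -2.3 0 0 0 0" --pt "4.4 0 -2.1 0 0 0 0" --pt "4.4 0 -1.8 0 0 0 0" --pt "4.4 0 -1.6 0 0 0 0"

```text
time_s: 16.3
position: [0.5606, 0.0361, 0.0357]
tool_rot: [[0.928, -0.279, 0.249], [-0.269, -0.96, -0.072], [0.259, -0.0, -0.966]]
ft_force: [-1.5, -0.5, -0.0]
grip_width: -0.0003
gripper_force: 0.5
```

```bash
python3 - <<'E'
from h import *
s=st(); prof()
E
```

```text
t 16.3 slab [-51.8 -10.   35.7] rot err [ 0. 15. -0.] F [-1.3 -0.9 -0. ] w -0.0003
(-45, 100, 77) (-35, 131, 62) (-25, 127, 47) (-15, 126, 30) (-5, 87, 16)
```

apply_moves --pt "4.1 0 -1.1 0 0 0 0" --pt "4.1 0 -1 0 0 0 0" --pt "4.1 0 -0.8 0 0 0 0" --pt "4.1 0 -0.6 0 0 0 0" --pt "4.1 0 -0.5 0 0 0 0" --pt "4.1 0 -0.3 0 0 0 0"

```text
time_s: 17.1
position: [0.5823, 0.0299, 0.046]
tool_rot: [[0.928, -0.279, 0.249], [-0.269, -0.96, -0.072], [0.259, -0.0, -0.966]]
ft_force: [-0.2, 0.6, 0.8]
grip_width: 0.0001
gripper_force: 0.2
```

```bash
python3 - <<'E'
from h import *
s=st(); prof(); crop("s3.png",310,260)
E
```

```text
t 17.1 slab [-29.3 -10.   46. ] rot err [ 0. 15. -0.] F [-0.4  0.5  0.8] w 0.0001
(-25, 82, 86) (-15, 180, 59) (-5, 125, 27)
```

View pics/s3.png

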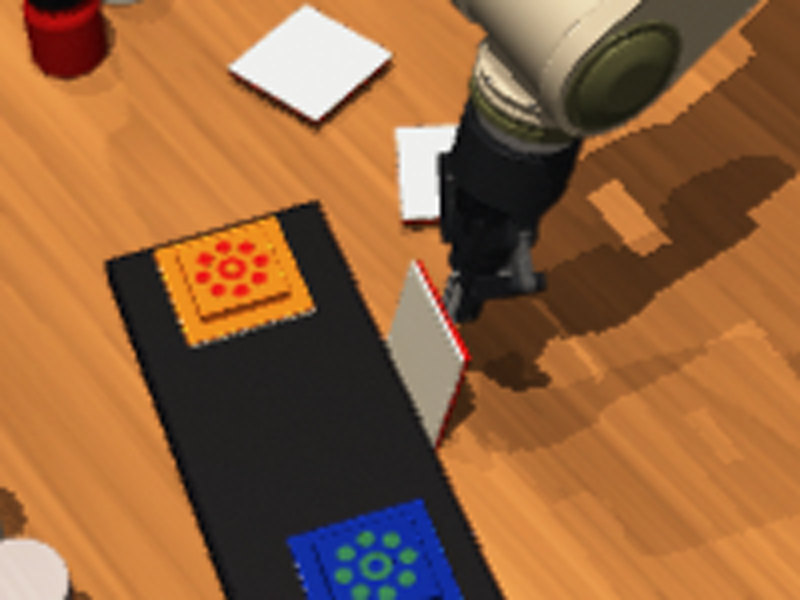

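The tile stands about 73° up against the edge, white towards the slab (px 390–470, 260–445), with the fingers behind its upper rim. I'll keep tipping.

apply_moves --pt "4 0 0.4 0 0 0 0" --pt "4 0 0.5 0 0 0 0" --pt "4 0 0.6 0 0 0 0" --pt "4 0 0.8 0 0 0 0" --pt "3 0 0.7 0 0 0 0" --pt "0 0 0 0 0 0 0"

```text
time_s: 17.95
position: [0.6006, 0.0245, 0.0479]
tool_rot: [[0.928, -0.279, 0.249], [-0.269, -0.96, -0.072], [0.259, -0.0, -0.966]]
ft_force: [-0.4, 0.5, -0.6]
grip_width: -0.0
gripper_force: 0.0
```

```bash
python3 - <<'E'
from h import *
s=st(); prof()
E
```

```text
t 17.95 slab [-10.2 -10.1  47.9] rot err [ 0. 15. -0.] F [-0.6  0.4 -0.6] w -0.0
(-5, 39, 91)
```

apply_moves --pt "2.4 0 0.6 0 0 0 0" --pt "2.4 0 0.6 0 0 0 0" --pt "2.4 0 0.7 0 0 0 0" --pt "2.4 0 0.7 0 0 0 0"

```text
time_s: 18.5
position: [0.6106, 0.0217, 0.0488]
tool_rot: [[0.927, -0.279, 0.25], [-0.269, -0.96, -0.072], [0.261, -0.0, -0.965]]
ft_force: [-2.8, 0.5, 7.9]
grip_width: -0.0
gripper_force: 3.8
```

```bash
cat >> h.py <<'E'
def red(n="scene"):
    d=get_image(n);P=cloud(d);h=cv2.cvtColor(d["frame"],cv2.COLOR_RGB2HSV);Q=((P-C)@S)*1000+[80,0,0]
    m=((h[...,0]<8)|(h[...,0]>172))&(h[...,1]>150)&(h[...,2]>60)&(Q[...,0]>-60)&(Q[...,0]<150)&(abs(Q[...,1])<75)
    q=Q[m]
    if len(q)>30:
        r=cv2.minAreaRect(q[:,:2].astype(np.float32)); print(n,len(q),[np.round(x,1) for x in r],"z",np.round(np.percentile(q[:,2],[5,50,95]),1),"X",np.round(np.percentile(q[:,0],[1,99]),1),"Y",np.round(np.percentile(q[:,1],[1,99]),1))
    else: print(n,"red",len(q))
E
python3 - <<'E'
from h import *
s=st(); prof(); red(); red("top")
E
```

```text
t 18.5 slab [ 0.2 -9.9 48.8] rot err [ 0.  15.1 -0. ] F [-2.8 -0.3  7.9] w -0.0
(5, 43, 90) 
scene 140 [array([-12.2,  -8.5]), array([36.8, 93.9]), np.float64(0.3)] z [19.6 77.  93.1] X [-29.5   6.3] Y [-54.3  37.2]
top red 1
```

The tip is bearing on the panel ledge (Fz 8 N), so I'll raise it a little and go on.

apply_moves --pt "1.2 0 -4.5 0 0 0 0" --pt "2.4 0 0.6 0 0 0 0" --pt "2.4 0 0.6 0 0 0 0" --pt "2.4 0 0.6 0 0 0 0" --pt "2.4 0 0.6 0 0 0 0" --pt "2.4 0 0.6 0 0 0 0"

```text
time_s: 19.4
position: [0.622, 0.0184, 0.0527]
tool_rot: [[0.928, -0.279, 0.249], [-0.269, -0.96, -0.072], [0.259, 0.0, -0.966]]
ft_force: [1.0, 0.1, 1.0]
grip_width: 0.0001
gripper_force: 0.0
```

```bash
python3 - <<'E'
from h import *
s=st(); prof(); red(); red("top")
E
```

```text
t 19.4 slab [ 12.1 -10.   52.7] rot err [ 0. 15. -0.] F [1.  0.4 1. ] w 0.0001
(15, 28, 88) 
scene 168 [array([ 1.4, -7.8]), array([30.6, 92. ]), np.float64(0.4)] z [24.2 75.6 90.8] X [-13.6  16.5] Y [-52.1  36.7]
top red 13
```

apply_moves --pt "2.4 0 0.6 0 0 0 0" --pt "2.3 0 0.9 0 0 0 0" --pt "2.3 0 0.9 0 0 0 0" --pt "2.3 0 0.9 0 0 0 0"

```text
time_s: 20.05
position: [0.6314, 0.0156, 0.052]
tool_rot: [[0.928, -0.279, 0.249], [-0.269, -0.96, -0.072], [0.259, 0.0, -0.966]]
ft_force: [-0.0, 1.0, 0.5]
grip_width: -0.0003
gripper_force: 0.0
```

```bash
python3 - <<'E'
from h import *
s=st(); prof(); red(); red("top")
E
```

```text
t 20.05 slab [ 21.9 -10.   52. ] rot err [ 0. 15. -0.] F [-0.3  1.   0.5] w -0.0003

scene 676 [array([-13. , -15.7]), array([ 88.1, 107.2]), np.float64(0.4)] z [ 9.3 32.6 43. ] X [-53.8  29.8] Y [-66.4  34.9]
top 78 [array([-24.2, -49.9]), array([ 9.2, 63.7]), np.float64(89.7)] z [ 8.  17.1 30.1] X [-55.8   5.1] Y [-54.4 -45.4]
```

```bash
python3 - <<'E'
from h import *
d=crop("s4.png",310,260);P=cloud(d);h=cv2.cvtColor(d["frame"],cv2.COLOR_RGB2HSV);Q=((P-C)@S)*1000+[80,0,0]
m=((h[...,0]<8)|(h[...,0]>172))&(h[...,1]>150)&(h[...,2]>60)
for a in range(-65,60,8):
    q=Q[m&(Q[...,0]>=a)&(Q[...,0]<a+8)&(abs(Q[...,1]+8)<60)]
    if len(q)>5: print(a+4,len(q),np.round(np.percentile(q[:,2],[5,25,50,75,95])),np.round(np.percentile(q[:,1],[2,98])))
E
```

```text
-61 19 [-2.  3.  5.  7.  9.] [-56.  29.]
-53 53 [ 6.  8. 10. 11. 15.] [-54.  35.]
-45 67 [11. 17. 22. 24. 26.] [-55.  34.]
-37 64 [12. 16. 25. 27. 30.] [-62.  34.]
-29 62 [16. 22. 27. 30. 33.] [-52.  35.]
-21 50 [19. 23. 29. 32. 35.] [-53.  35.]
-13 59 [23. 30. 33. 35. 37.] [-37.  35.]
-5 49 [25. 28. 36. 37. 39.] [-34.  36.]
3 63 [28. 34. 39. 41. 44.] [-34.  33.]
11 92 [28. 34. 38. 41. 46.] [-63.  31.]
19 77 [30. 34. 35. 37. 39.] [-53.  32.]
27 47 [32. 35. 37. 38. 41.] [-54.  31.]
```

View pics/s4.png

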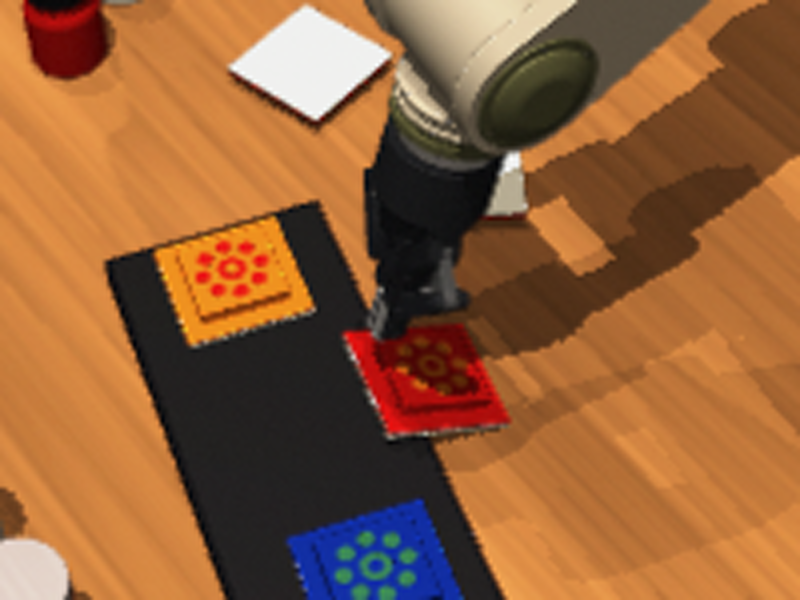

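The tile fell red side up but slid back. It now leans at about 19° over the slab edge with its near edge on the bench (px 345–510, 325–435; near edge at slab X≈-58). I'll go behind it and push it up along its own plane.

apply_moves --pt "4.5 0 -17 0 0 0 0" --pt "4.5 0 -17 0 0 0 0" --pt "-18 0 -4.8 0 0 0 0" --pt "-18 0 -4.8 0 0 0 0" --pt "-18 0 -4.8 0 0 0 0" --pt "-18 0 -4.8 0 -2.5 0 0" --pt "-18 0 -4 0 -2.5 0 0" --pt "-18 0 -3.5 0 0 0 0" --pt "-6 0 25 0 0 0 0" --pt "-6 0 25 0 0 0 0" --pt "-4 0 21 0 0 0 0" --pt "0 0 0 0 0 0 0"

```text
time_s: 21.75
position: [0.5201, 0.0477, 0.0137]
tool_rot: [[0.946, -0.279, 0.164], [-0.274, -0.96, -0.048], [0.171, 0.0, -0.985]]
ft_force: [0.7, 0.6, 0.2]
grip_width: -0.0004
gripper_force: 0.0
```

```bash
python3 - <<'E'
from h import *
s=st(); delta([-78,-9.5,-28.4],10,s); red()
E
```

```text
t 21.75 slab [-93.9 -10.2  13.7] rot err [-0.   9.8 -0. ] F [0.5 0.7 0.2] w -0.0004
shift [ 8.5 -0.7 44.2] turn [0.  0.2 0. ]
scene 708 [array([-15.9, -16.2]), array([107.8,  88.5]), np.float64(89.5)] z [ 9.6 31.3 41.5] X [-57.1  27.1] Y [-64.3  34.7]
```

apply_moves --pt "-2.6 -0.3 14.8 0 0 0 0" --pt "-2.6 -0.3 14.8 0 0 0 0" --pt "-1.9 -0.1 10.9 0 0 0 0" --pt "3.9 0 0.7 0 0 0 0" --pt "3.9 0 0.7 0 0 0 0" --pt "3.9 0 0.7 0 0 0 0" --pt "0 0 0 0 0 0 0"

```text
time_s: 22.68
position: [0.5331, 0.0448, -0.0261]
tool_rot: [[0.946, -0.279, 0.168], [-0.275, -0.96, -0.049], [0.174, -0.0, -0.985]]
ft_force: [0.3, -0.4, 0.8]
grip_width: -0.0003
gripper_force: 0.0
```

```bash
python3 - <<'E'
from h import *
s=st(); delta([-74,-9.5,-28.2],10,s); red()
E
```

```text
t 22.68 slab [-80.6  -9.3 -26.1] rot err [ 0. 10. -0.] F [ 0.4 -0.3  0.8] w -0.0003
shift [6.2 0.2 3.2] turn [-0. -0.  0.]
scene 707 [array([-15.6, -16.5]), array([106.5,  87.8]), np.float64(89.7)] z [ 9.3 31.3 41.8] X [-58.1  27. ] Y [-65.2  35.3]
```

apply_moves --pt "0 0 2.1 0 0 0 0" --pt "3.2 0 0.55 0 0 0 0" --pt "3.2 0 0.55 0 0 0 0" --pt "3.2 0 0.55 0 0 0 0" --pt "2.5 0 0.45 0 0 0 0" --pt "1.5 0 0.25 0 0 0 0"

```text
time_s: 23.48
position: [0.5464, 0.041, -0.0285]
tool_rot: [[0.946, -0.279, 0.167], [-0.274, -0.96, -0.048], [0.174, -0.0, -0.985]]
ft_force: [0.1, -0.0, -0.3]
grip_width: 0.0001
gripper_force: 0.2
```

apply_moves --pt "1.5 0 0.25 0 0 0 0" --pt "1 0 0.2 0 0 0 0"

```text
time_s: 23.72
position: [0.5487, 0.0403, -0.0285]
tool_rot: [[0.946, -0.279, 0.167], [-0.274, -0.96, -0.048], [0.174, 0.0, -0.985]]
ft_force: [0.1, -0.5, -1.0]
grip_width: 0.0003
gripper_force: 0.1
```

```bash
python3 - <<'E'
from h import *
s=st(); red()
E
```

```text
t 23.73 slab [-64.4  -9.3 -28.5] rot err [ 0. 10. -0.] F [ 0.3 -0.5 -1. ] w 0.0003
scene 708 [array([-16. , -16.2]), array([106.5,  88.5]), np.float64(89.5)] z [ 8.9 31.  41.6] X [-58.1  27.1] Y [-65.8  35.3]
```

apply_moves --pt "2 0 -0.1 0 0 0 0" --pt "2 0 -0.3 0 0 0 0" --pt "2 0 -0.4 0 0 0 0"

```text
time_s: 24.15
position: [0.554, 0.0388, -0.0267]
tool_rot: [[0.946, -0.279, 0.166], [-0.274, -0.96, -0.048], [0.173, 0.0, -0.985]]
ft_force: [-1.5, 0.4, -0.5]
grip_width: -0.0001
gripper_force: 0.8
```

```bash
cat >> h.py <<'E'
def rp():
    d=get_image("scene");P=cloud(d);h=cv2.cvtColor(d["frame"],cv2.COLOR_RGB2HSV);Q=((P-C)@S)*1000+[80,0,0]
    m=((h[...,0]<8)|(h[...,0]>172))&(h[...,1]>150)&(h[...,2]>60)
    for a in range(-65,110,10):
        q=Q[m&(Q[...,0]>=a)&(Q[...,0]<a+10)&(Q[...,1]>25)&(Q[...,1]<45)]  # left rim strip
        if len(q)>3: print((a+5,len(q),round(np.median(q[:,2]),1)),end=' ')
    print()
E
python3 - <<'E'
from h import *
s=st(); red(); rp()
E
```

```text
t 24.15 slab [-58.9  -9.4 -26.7] rot err [-0. 10. -0.] F [-1.6 -0.  -0.5] w -0.0001
scene 710 [array([-14.8, -15.3]), array([107.8,  89.1]), np.float64(89.8)] z [ 9.2 31.6 43.3] X [-57.   28.5] Y [-64.1  34.5]
(-50, 10, np.float64(11.6)) (-40, 11, np.float64(13.3)) (-30, 13, np.float64(16.9)) (-20, 12, np.float64(22.0)) (-10, 12, np.float64(24.6)) (0, 12, np.float64(28.1)) (10, 13, np.float64(33.0)) (20, 11, np.float64(37.5)) (30, 7, np.float64(38.4))
```

apply_moves --pt "-1.5 0 0 0 0 0 0" --pt "-0.3 0 1.8 0 0 0 0" --pt "2.5 0 0.4 0 0 0 0" --pt "1.5 0 0.1 0 0 0 0" --pt "1.5 0 0 0 0 0 0"

```text
time_s: 24.88
position: [0.5576, 0.0377, -0.0285]
tool_rot: [[0.946, -0.279, 0.166], [-0.274, -0.96, -0.048], [0.173, 0.0, -0.985]]
ft_force: [-2.7, 0.3, -0.1]
grip_width: 0.0003
gripper_force: 0.9
```

```bash
python3 - <<'E'
from h import *
s=st(); red(); rp()
E
```

```text
t 24.88 slab [-55.1  -9.3 -28.5] rot err [-0.   9.9 -0. ] F [-2.7 -0.4 -0.1] w 0.0003
scene 695 [array([ -9.8, -18. ]), array([109.5,  90.2]), np.float64(87.7)] z [ 8.6 33.5 45. ] X [-52.7  32.7] Y [-64.1  34.9]
(-50, 6, np.float64(6.4)) (-40, 11, np.float64(12.8)) (-30, 10, np.float64(14.8)) (-20, 10, np.float64(21.0)) (-10, 14, np.float64(25.1)) (0, 15, np.float64(28.1)) (10, 7, np.float64(32.2)) (20, 14, np.float64(37.8)) (30, 13, np.float64(41.6))
```

apply_moves --pt "3.8 0 -0.2 0 2.5 0 0" --pt "3.8 0 -0.2 0 2.5 0 0" --pt "3.8 0 0 0 2.5 0 0" --pt "3.8 0 0.1 0 2.5 0 0"

```text
time_s: 25.48
position: [0.5723, 0.0335, -0.0245]
tool_rot: [[0.902, -0.279, 0.33], [-0.262, -0.96, -0.096], [0.343, -0.0, -0.939]]
ft_force: [-1.6, 0.5, 0.1]
grip_width: 0.0003
gripper_force: 0.9
```

```bash
python3 - <<'E'
from h import *
s=st(); red(); rp()
E
```

```text
t 25.48 slab [-39.9  -9.4 -24.5] rot err [ 0.  20.1 -0. ] F [-1.7 -0.   0.1] w 0.0003
scene 713 [array([ -1.7, -17.8]), array([109.5,  89.8]), np.float64(88.6)] z [13.6 36.8 47.8] X [-44.7  42.4] Y [-69.5  34.8]
(-40, 8, np.float64(14.9)) (-30, 10, np.float64(18.0)) (-20, 9, np.float64(21.8)) (-10, 10, np.float64(25.8)) (0, 11, np.float64(27.5)) (10, 10, np.float64(31.5)) (20, 10, np.float64(36.0)) (30, 13, np.float64(39.8)) (40, 10, np.float64(43.6))
```

It is sliding up its own plane: near edge lifted, X -45 to 42. I'll keep pushing along the tool x axis, which is now parallel to the tile.

apply_moves --pt "3 0 0 0 0 0 0" --pt "3 0 0 0 0 0 0" --pt "3 0 0 0 0 0 0" --pt "3 0 0 0 0 0 0"

```text
time_s: 26.08
position: [0.5833, 0.0303, -0.0201]
tool_rot: [[0.902, -0.279, 0.329], [-0.262, -0.96, -0.095], [0.342, -0.0, -0.94]]
ft_force: [-1.5, -0.3, 0.8]
grip_width: 0.0002
gripper_force: 0.8
```

```bash
python3 - <<'E'
from h import *
s=st(); red(); rp()
E
```

```text
t 26.07 slab [-28.4  -9.3 -20.1] rot err [ 0. 20. -0.] F [-1.4 -0.7  0.8] w 0.0002
scene 784 [array([ 10. , -17.9]), array([112.8,  96.7]), np.float64(89.6)] z [21.9 36.5 45.9] X [-31.2  56.5] Y [-66.5  34.9]
(-30, 4, np.float64(30.6)) (-20, 15, np.float64(29.8)) (-10, 12, np.float64(27.5)) (0, 11, np.float64(26.7)) (10, 14, np.float64(28.7)) (20, 14, np.float64(28.8)) (30, 13, np.float64(27.5)) (40, 10, np.float64(28.6)) (50, 13, np.float64(27.4)) (60, 7, np.float64(27.6))
```

The tile is flat over the slab now (rim ≈ 28 mm throughout), X -31 to 58. I'll set the tool upright behind it for the final push.

apply_moves --pt "-9.4 0 -3.4 0 0 0 0" --pt "-9.4 0 -3.4 0 0 0 0" --pt "-5 0 0 0 -10 0 0" --pt "-5 0 0 0 -10 0 0" --pt "0 0 0 0 0 0 0"

```text
time_s: 26.8
position: [0.556, 0.038, -0.0229]
tool_rot: [[0.96, -0.28, 0.003], [-0.28, -0.96, -0.001], [0.003, 0.0, -1.0]]
ft_force: [-0.2, -0.6, -0.9]
grip_width: 0.0002
gripper_force: 0.0
```

```bash
python3 - <<'E'
from h import *
s=st(); delta([-48,-8.5,-9.4],0,s); red(); rp(); red("top")
E
```

```text
t 26.8 slab [-56.8  -9.5 -22.9] rot err [-0.   0.2  0. ] F [-0.1 -0.6 -0.9] w 0.0002
shift [  8.8  -1.  -13.5] turn [ 0.  -0.2 -0. ]
scene 841 [array([ 11.5, -18. ]), array([ 99.2, 111.6]), np.float64(0.4)] z [24.2 31.5 40.9] X [-30.2  59.7] Y [-61.   34.5]
(-30, 7, np.float64(29.1)) (-20, 14, np.float64(28.6)) (-10, 14, np.float64(27.3)) (0, 11, np.float64(27.5)) (10, 12, np.float64(28.5)) (20, 12, np.float64(28.7)) (30, 10, np.float64(27.9)) (40, 16, np.float64(30.0)) (50, 11, np.float64(27.7)) (60, 7, np.float64(27.4)) 
top 144 [array([ 34.7, -34.1]), array([139.7,  58.8]), np.float64(53.7)] z [21.4 26.3 38.4] X [-23.9  60.8] Y [-68.9  33.4]
```

apply_moves --pt "0 -0.5 -13.3 0 0 0 0" --pt "5 0 0 0 0 0 0" --pt "5 0 0 0 0 0 0" --pt "4 0 0 0 0 0 0" --pt "4 0 0 0 0 0 0" --pt "4 0 0 0 0 0 0" --pt "4 0 0 0 0 0 0" --pt "4 0 0 0 0 0 0"

```text
time_s: 27.95
position: [0.5837, 0.0307, -0.0097]
tool_rot: [[0.96, -0.279, -0.0], [-0.279, -0.96, 0.0], [-0.0, 0.0, -1.0]]
ft_force: [-0.8, 0.8, -0.2]
grip_width: -0.0
gripper_force: 0.3
```

```bash
python3 - <<'E'
from h import *
s=st(); red(); rp()
E
```

```text
t 27.95 slab [-28.1  -8.8  -9.7] rot err [-0. -0. -0.] F [-1.   0.5 -0.2] w -0.0
scene 848 [array([ 23.8, -19. ]), array([111.4,  98.3]), np.float64(89.6)] z [23.7 31.6 41.2] X [-17.5  72.1] Y [-62.5  34. ]
(-10, 12, np.float64(29.3)) (0, 11, np.float64(29.7)) (10, 13, np.float64(27.7)) (20, 15, np.float64(28.3)) (30, 11, np.float64(27.8)) (40, 13, np.float64(28.2)) (50, 12, np.float64(29.0)) (60, 12, np.float64(29.3)) (70, 10, np.float64(26.6))
```

Moving well. About 47 mm to go.

apply_moves --pt "4 0 0 0 0 0 0" --pt "4 0 0 0 0 0 0" --pt "4 0 0 0 0 0 0" --pt "4 0 0 0 0 0 0" --pt "4 0 0 0 0 0 0" --pt "4 0 0 0 0 0 0" --pt "4 0 0 0 0 0 0" --pt "4 0 0 0 0 0 0" --pt "4 0 0 0 0 0 0" --pt "4 0 0 0 0 0 0" --pt "4 0 0 0 0 0 0" --pt "2 0 0 0 0 0 0"

```text
time_s: 29.55
position: [0.628, 0.0178, -0.0096]
tool_rot: [[0.96, -0.279, 0.0], [-0.279, -0.96, -0.0], [0.0, -0.0, -1.0]]
ft_force: [-0.6, -0.4, -0.3]
grip_width: 0.0002
gripper_force: 0.5
```

apply_moves --pt "-8 0 0 0 0 0 0" --pt "-12 0 0 0 0 0 0" --pt "-20 0 -20 0 0 0 0" --pt "-20 0 -40 0 0 0 0" --pt "-20 0 -40 0 0 0 0" --pt "-30 0 -20 0 0 0 0" --pt "-30 0 0 0 0 0 0" --pt "0 0 0 0 0 0 0"

```text
time_s: 30.55
position: [0.491, 0.0577, 0.1109]
tool_rot: [[0.961, -0.278, -0.0], [-0.278, -0.961, 0.0], [-0.0, 0.0, -1.0]]
ft_force: [-0.3, -0.6, 0.0]
grip_width: -0.0
gripper_force: 0.0
```

```bash
python3 - <<'E'
from h import *
s=st(); red(); rp(); red("top"); crop("s5.png",290,280)
E
```

```text
t 30.55 slab [-124.6   -8.7  110.9] rot err [-0.  -0.  -0.1] F [-0.1 -0.7  0. ] w -0.0
scene 870 [array([ 72.8, -15.1]), array([ 93.1, 102.7]), np.float64(0.3)] z [23.4 31.1 41. ] X [ 28.3 118.3] Y [-62.6  34.9]
(30, 8, np.float64(28.8)) (40, 14, np.float64(27.9)) (50, 13, np.float64(27.6)) (60, 13, np.float64(28.8)) (70, 13, np.float64(28.5)) (80, 13, np.float64(29.7)) (90, 12, np.float64(29.0)) (100, 15, np.float64(26.9)) (110, 13, np.float64(26.7)) 
top 911 [array([73.8, -9.1]), array([92.4, 95.6]), np.float64(89.1)] z [21.7 30.1 39.9] X [ 28.1 119.6] Y [-53.6  35.7]
```

View pics/s5.png

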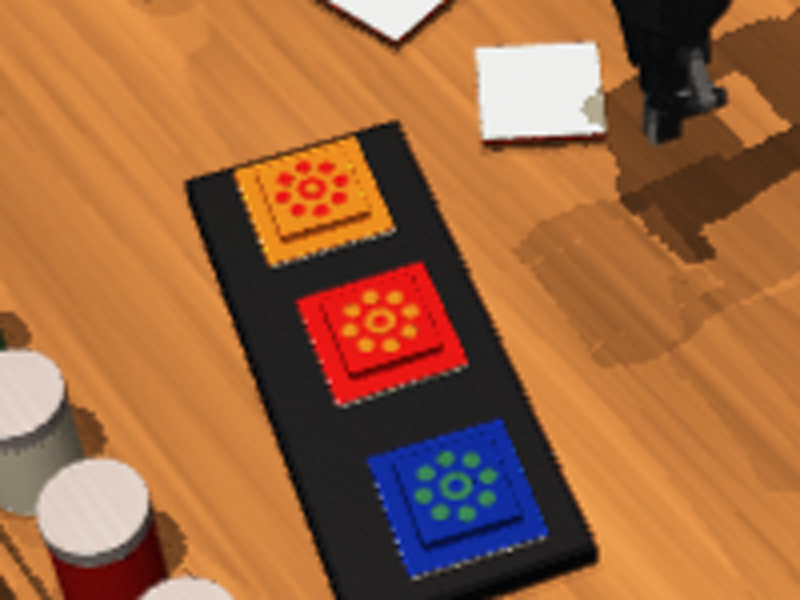

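The red tile (px 297–467, 262–405) lies flat, face up, wholly on the slab between amber and blue. The robot is clear of everything, so I'm handing in.

```bash
python3 -c "
from rig import env
print(env.close_job())"
```

```text
the job is handed in; nothing more can be done
None
```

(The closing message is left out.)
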